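# Slide a vial rack round the loading deck into the reader and shut the gate

## Task

Slide the rack of vials flat along the loading deck, first down the lane to the end stop, then sideways under the reader's hood until it sits fully home against the back stop. Feel for the stops gently rather than ramming the rack, and do not lift or tip it. Then slide the gate fully closed behind the rack, and leave the other things on the bench alone.

Things in the scene. Friction and masses are not known exactly. Their poses are not given: they have to be found in the camera images.
- rack: white plastic vial rack, 84 (its x) by 100 (its y) by 26 mm high, holding ten black-capped vials (fixed in it) that reach 52 mm above its underside; too wide to carry. Origin: centre of underside, z up. It starts on the deck in the guides' flared mouth, a little askew, its y roughly along the loader's y.
- loader: vial reader with flat white loading deck, fixed. Deck top 6 mm over the bench. Loader frame: origin on the bench under the lane's end, z up, x towards the reader, y back up the lane; mm in this frame are used below. The rack's path is an L: along -y down the lane to the end stop, then +x into the bay under the hood. The reader itself: x 146 to 226, y -85 to 85, 105 mm tall.
- lane_end (a point): where the rack's origin is when against the lane's end stop: loader (0, -4), on the deck. Lane centred on x = 0, 90 mm wide from y = 110 to the stop's face at y = -54, flaring to 160 mm wide at y = 210. Guides and stop 20 mm high over the deck, 8 mm thick. No near (-x) guide below y = 75, so the rack can be pushed from behind there.
- bay_home (a point): where the rack's origin is when home in the bay, against the back stop: loader (95, 0), on the deck; the stop's face is at x = 137. Bay 110 mm wide (y -55 to 55), walls from x = 58 on. Clear roof from x = 85 to 145, underside 62 mm and top (with lip) 70 mm over the deck. The rack's rear face at home is at x = 53, outside the roof.
- gate (a joint): steel gate that slides along loader +y across the bay's mouth behind the rack: 0 = open, 0.06 m = fully closed. A bar 7 mm thick, 6 to 18 mm over the deck, centred on loader x = 45; its tip is at y = -68 when open, -8 when closed. It cannot pass a rack that is not home. It needs a few N and stays where it is left.
- gate_tab (a point): middle of the top edge of the gate's upright push tab: a steel plate 32 mm wide (loader x), 8 mm thick (loader y), reaching 52 mm over the deck, at loader x = 45, y = -138 mm + gate value. Push its -y face towards +y to close the gate.
- vial_a: a single loose capped glass vial, 21 mm across, 54 mm tall, standing on the bench beside the guides; leave it alone. Origin: centre of underside.
- vial_b: another single vial like vial_a, on the far side of the guides, near the reader's hood; leave it alone. Origin: centre of underside.
- jar: a squat closed jar, 60 mm across, 85 mm tall, standing on the bench beyond the guides; leave it alone. Origin: centre of underside.
- dish: a shallow glass dish, 90 mm across, 16 mm high; leave it alone. Origin: centre of underside.

How it is judged (in metres and radians):
On the way, in this order (a step that is already met when the one before it is completed fails the run):
1. the rack has been slid down the lane to its end (centre within 12 mm of the bay's middle line), not yet in the bay (y of rack in the frame of loader below 0.012 m and x of rack in the frame of loader below 0.03 m), for 0.1 s.
2. the rack is home in the bay with the gate still open (x of rack in the frame of loader between 0.091 and 0.099 m and y of rack in the frame of loader between -0.012 and 0.012 m and angle between the x axis of rack and the x axis of loader, either way round below 0.08 rad and value of joint gate below 0.02 m), for 0.2 s.
3. the gate is closed behind the rack (value of joint gate above 0.055 m), for 0.2 s.
At the end, for the whole second after the job is handed in: The rack lies flat and still on the deck, home in the bay (within 4 mm of the back stop, within 12 mm of the bay's middle, square within 0.08 rad), and the gate is closed behind it (joint above 0.055 of 0.060 m) (x of rack in the frame of loader between 0.091 and 0.099 m and y of rack in the frame of loader between -0.012 and 0.012 m and angle between the x axis of rack and the x axis of loader, either way round below 0.08 rad and value of joint gate above 0.055 m and z of rack in the frame of loader below 0.012 m and linear speed of rack below 0.02 m/s); the robot touches nothing.
It fails at once if the rack is lifted more than 15 mm off the deck or tipped by more than 0.25 rad (z of rack in the frame of loader above 0.021 m or angle between rack's own z axis and vertical above 0.25 rad).
It fails at once if the rack is rammed: fingers press on it with more than 45 N (contact force between the fingers and rack above 45 N).
It fails at once if a bystander (vial_a, vial_b, jar, dish) is moved by more than 20 mm (distance of any of vial_a, vial_b, jar, dish from where it was at the start of the episode above 0.02 m).
It also fails if it takes over 67 s, if anything falls off the work surface, if the arm or the gripper's body presses on something with over 40 N, if the wrist force passes 120 N, or if a joint passes its speed limit or range.

## Robot

A 6-joint arm with a two-finger parallel gripper is mounted at the origin on the work surface. World frame = base frame: x ahead of the robot, y to its left, z up, the work surface at z = 0. Lengths are in mm, angles in rad, forces in N, time in s.
With the tool pointing down it reaches from about 350 to 775 mm from the base axis. Payload 5.5 kg.
Tool frame: the origin (TCP) lies midway between the tips of the shut fingers; the grasp point (between the pads) lies 19 mm behind it (r.hold_point_z is the distance from the TCP to the grasp point, in mm); z points along the fingers, y is the line along which they close (so a half turn about z gives the same grasp; the last joint's range is limited). The gripper opens to 85 mm and grips with 20 to 120 N. Pads are 22 mm wide; open, the fingers measure 114 mm over their backs; the gripper's body (76 mm by 85 mm) begins 54 mm behind the grasp point. The pads swing forward as they close: fully open they stand 13 mm farther back than shut.
Start: joints at [1.114, 0.313, 0.046, 1.304, 0, 1.431], TCP at [179.154, 546.421, 231.323] pointing down, gripper open.
Joint ranges: [-2.76, 2.76], [-0.86, 1.69], [-1.03, 1.26], [-2.2, 2.34], [-1.47, 1.5], [-3.14, 3.14]. Speed limits (rad/s): [2.57, 2.57, 3.14, 3.14, 3.14, 3.14].

## Interface

Orientations are given as a unit quaternion [x, y, z, w].
In Python, from workcell import monitor, imaging, finish_job, r gives the robot as it stands.
- The arm moves only by the tool carry_out, never from a script. Its argument "targets" is a list of rows, each an object of numbers: "jaw": the closure, from 0 (fully open) to 1 (shut); "x", "y", "z": the shift along the tool's x, y, z normalised to -1 to 1, where 1 is 0.5 m; "rx", "ry", "rz": the turn, a rotation vector about the tool's x, y, z normalised to -1 to 1, where 1 is pi rad. A call has 1 to 8 rows; each row is the pose to reach, as a shift and turn from the pose commanded when the call began, along the tool's axes at that moment, turning the shorter way round; what a row does not reach only later rows make up. A row lasts 1/12 s, in which the tool goes at most 41.7 mm and 7.16 degrees, less where a joint would pass 70% of its speed; a pose out of reach is approached as far as the arm can. A call with a number of a shift or a turn outside -1 to 1 is refused whole. A call with a gripper value outside its range is refused whole. The fingers move at their own pace and stop on an object; "squeeze" is the grip in N (left out, the last holds). Time passes only in rows, so rows that repeat a pose let the fingers close. It gives the time, the measured TCP pose, the force, the opening and the grip force at its end, in the units of the state.
- monitor.read_state(): the state, without advancing time (a new reading comes with each control period).
- imaging.grab_frame(name): name is "side" or "top"; returns the picture (400x640x3 uint8, red, green, blue); there is no depth.
- imaging.calibration(name): a dict with "intrinsics" (3x3 intrinsics, pixels), "rvec" (rotation vector, rad) and "tvec" (3), from world to camera coordinates, as OpenCV has them. Camera axes: x right, y down, z forward; pixel columns grow to the right and rows downward; lengths in mm; the calibration is good to about 2 mm. A picture is of the moment at which its call begins. calibration takes no time and is no camera call.
- finish_job(): hands the job in; it is judged then, once.
The state is a dict: "time_s": time; "joint_pos": joint angles; "qd": joint speeds; "joint_torque": joint torques, N m; "tool_pos": TCP position; "orientation": TCP orientation; "wrist_force": force on the tool from outside, world axes, zero at the start; "wrist_torque": the same for the moment, N m; "opening": finger opening in mm; "grasp_force": force on a finger pad.
Only numpy, scipy, OpenCV 4.12 (cv2) and the standard library are available. Lean on these libraries where they do the work, as an engineer would, in place of code of your own. Each camera call takes 0.05 s, during which the arm holds its last target. There are 200 camera calls.

## Working session

There is one attempt and no reset: what is moved stays moved. The work goes in short steps, Python scripts to look and compute and a tool call to move; the robot and the scene stay as the last step left them, time stands still between calls to the robot, and variables do not carry over. Pictures are saved under pics/ and viewed, at most 10 in all, crops included, and the job is handed in when it is done.

Besides the shell and the picture viewer there is one more tool, called after "Emit:" as a command line: name --argument value ..., lists and objects as JSON in quotes. carry_out: Moves the arm, as the interface text tells. Scaled input: -1 to 1 covers 0.5 m each way for a shift and pi rad each way for a turn. Its arguments: {"type":"object","properties":{"targets":{"type":"array"},"squeeze":{"type":"number"}},"required":["targets"]}

```bash
mkdir -p pics; python3 - <<'E'
from workcell import monitor, imaging, r
import cv2
s=monitor.read_state(); print(s)
for n in("side","top"):
    cv2.imwrite(f"pics/{n}0.png",imaging.grab_frame(n)[:,:,::-1]); c=imaging.calibration(n); print(n,c)
E
```

```text
{'time_s': 0.0, 'joint_pos': array([1.11441207e+00, 3.14011109e-01, 4.50018466e-02, 1.30359691e+00,
       1.78715696e-05, 1.43120780e+00]), 'qd': array([ 0.00185069, -0.00052949,  0.00066411, -0.00117079,  0.00248355,
       -0.00130613]), 'joint_torque': array([ 9.51954353e-04, -4.80629289e+01,  2.98531240e+01,  1.93438400e-02,
        1.44398487e-04, -8.11577365e-06]), 'tool_pos': array([178.90214512, 545.93669614, 230.41212574]), 'orientation': array([ 1.57736277e-01,  9.87480860e-01, -8.62420690e-04, -2.74224153e-04]), 'wrist_force': array([ 0.02865794, -0.13703292,  0.31811938]), 'wrist_torque': array([-0.03639295, -0.04132486, -0.02366496]), 'grasp_force': 0.0, 'opening': 85.43253248365835}
side {'intrinsics': array([[516.78785075,   0.        , 329.86491096],
       [  0.        , 516.78785075, 200.60130663],
       [  0.        ,   0.        ,   1.        ]]), 'rvec': array([ 0.24929114, -2.63043934,  1.50099598]), 'tvec': array([528.32267231, 161.60538289, 926.85773877])}
top {'intrinsics': array([[427.74869565,   0.        , 316.60261767],
       [  0.        , 427.74869565, 196.41458526],
       [  0.        ,   0.        ,   1.        ]]), 'rvec': array([ 2.18563859, -2.12726274,  0.1783628 ]), 'tvec': array([-101.52523886,  570.78702953, 1009.09795059])}
```

View pics/side0.png

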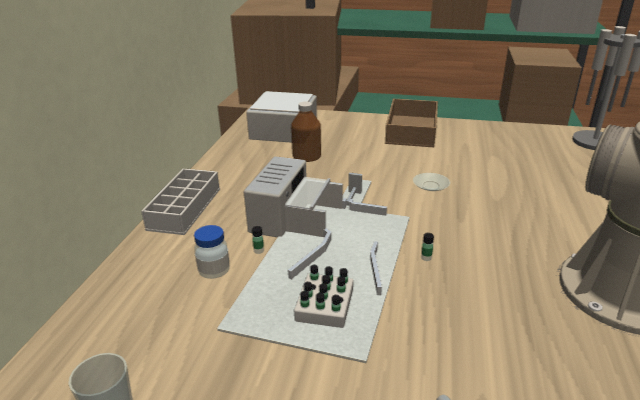

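View pics/top0.png

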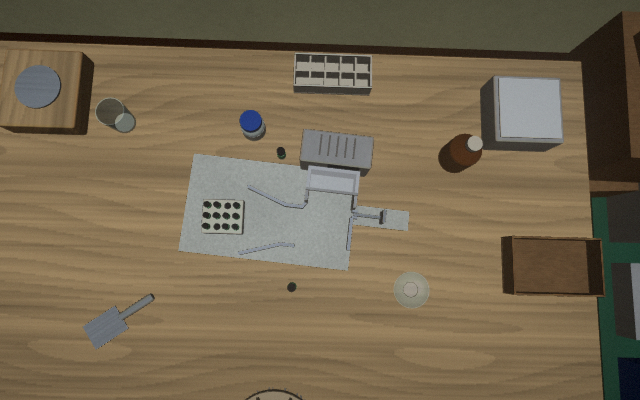

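The side view shows the deck with the rack at about (325,297), hood at (277,195), gate tab at (355,185), vial_a at (428,245), vial_b at (258,238) and the jar at (211,250). The top view has the rack at (222,216), the reader at (337,150), the tab at (382,216) and the dish at (411,290). I'll enlarge the deck area.

```bash
cat > h.py <<'E'
import numpy as np, cv2
from workcell import monitor, imaging, r
def cal(n):
    c=imaging.calibration(n); return c["intrinsics"],np.array(c["rvec"]),np.array(c["tvec"])
def proj(n,P):
    K,rv,t=cal(n); return cv2.projectPoints(np.array(P,float).reshape(-1,3),rv,t,K,None)[0].reshape(-1,2)
def back(n,uv,z):
    K,rv,t=cal(n); R=cv2.Rodrigues(rv)[0]; uv=np.array(uv,float).reshape(-1,2)
    d=(np.c_[uv,np.ones(len(uv))]@np.linalg.inv(K).T)@R; c=-R.T@t
    return c+d*((z-c[2])/d[:,2])[:,None]
def crop(n,name,x0,y0,w,h,k):
    im=imaging.grab_frame(n)[y0:y0+h,x0:x0+w,::-1]
    cv2.imwrite(f"pics/{name}.png",cv2.resize(im,None,fx=k,fy=k,interpolation=cv2.INTER_CUBIC))
E
python3 - <<'E'
from h import *
print(proj("top",[[179,546,231],[0,0,0],[500,0,0]]),proj("side",[[179,546,231],[0,0,0]]))
crop("top","topc",172,120,250,160,3.2)
crop("side","sidec",225,150,200,190,3.1)
E
```

```text
[[-26.0175866  381.97715   ]
 [273.56686631 438.36672403]
 [281.44671654 226.54074689]] [[665.22932044 499.81048974]
 [624.44165872 290.70758184]]
```

View pics/topc.png

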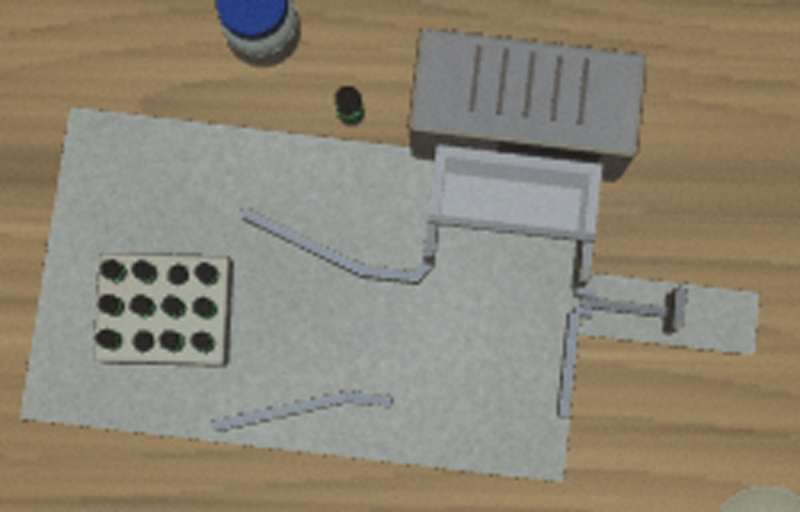

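View pics/sidec.png

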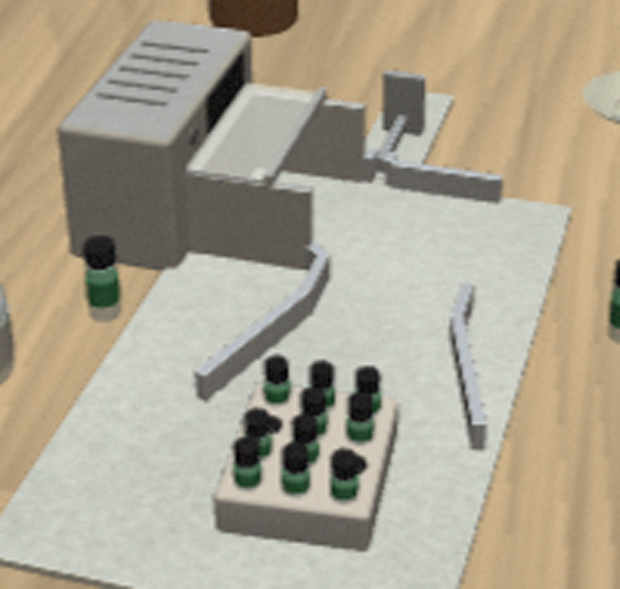

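The enlarged crops give usable corners: reader top, guide kinks, gate tab at (677,305) in the top crop and (404,74) in the side crop, and rack corners at (101,253), (230,258), (228,365), (95,362). Next I fit the loader and rack poses from both views.

```bash
python3 - <<'E'
from h import *
from scipy.optimize import least_squares
T=[((226,85,105),(420,28)),((226,-85,105),(647,55)),((146,85,105),(411,130)),((146,-85,105),(632,158)),
((45,110,26),(363,277)),((-45,110,26),(345,392)),((45,-138,58),(678,308)),((-45,75,26),(390,398)),((45,-54,6),(573,310))]
S=[((226,85,105),(62,130)),((146,85,105),(190,143)),((226,-85,105),(150,22)),((146,-85,105),(250,33)),
((61,-134,58),(385,73)),((29,-134,58),(424,78))]
Tu=np.array([u for _,u in T])/3.2+[172,120]; Su=np.array([u for _,u in S])/3.1+[225,150]
def tf(p,P):
    c,s=np.cos(p[2]),np.sin(p[2]); P=np.array(P,float); o=P.copy()
    o[:,0]=p[0]+c*P[:,0]-s*P[:,1]; o[:,1]=p[1]+s*P[:,0]+c*P[:,1]; 
    if len(p)>3:o[:,2]+=p[3]
    return o
def f(p): return np.r_[(proj("top",tf(p,[a for a,_ in T]))-Tu).ravel(),(proj("side",tf(p,[a for a,_ in S]))-Su).ravel()]
s=least_squares(f,[550,-50,0,0],loss="soft_l1"); print("loader",s.x); print(f(s.x).reshape(-1,2).round(1).tolist())
L=s.x[:3]
# rack, top corners: y+ is left, x+ up
Rc=[(42,50,26),(42,-50,26),(-42,-50,26),(-42,50,26)]
Ru=np.array([(101,253),(231,258),(228,365),(95,362)])/3.2+[172,120]
Rs=np.array([(255,385),(398,400),(368,535),(217,500)])
Rsp=[((42,50,26),(217,500)),((-42,50,26),(372,520)),((-42,-50,26),(398,402))]
Rsu=np.array([u for _,u in Rsp])/3.1+[225,150]
def g(p): return np.r_[(proj("top",tf(p,Rc))-Ru).ravel(),(proj("side",tf(p,[a for a,_ in Rsp]))-Rsu).ravel()]
q=least_squares(g,[500,200,0,6],loss="soft_l1"); print("rack",q.x,g(q.x).reshape(-1,2).round(1).tolist())
c,sn=np.cos(L[2]),np.sin(L[2]); d=q.x[:2]-L[:2]
print("rack in loader",c*d[0]+sn*d[1],-sn*d[0]+c*d[1],q.x[2]-L[2])
def W(x,y): return tf(L,[(x,y,0)])[0,:2].round(1)
for k in[(0,-4),(95,0),(45,-138),(0,210),(-75,0),(45,-165)]: print(k,W(*k), np.hypot(*W(*k)))
for n,u,z in[("vial_a",(291.5,287),54),("vial_b",(172+348/3.2,120+97/3.2),54),("jar",(251,122),85),("dish",(411,290),10)]:
    w=back("top",[u],z)[0]; d=w[:2]-L[:2]; print(n,w.round(),"loader",c*d[0]+sn*d[1],-sn*d[0]+c*d[1])
E
```

```text
loader [ 4.93195590e+02 -1.13798004e+02 -8.63882782e-02 -1.76971978e+00]
[[-0.2, -0.2], [0.2, -0.4], [-1.4, 0.8], [1.7, 0.3], [-0.6, 0.3], [0.6, 0.5], [2.3, 0.6], [0.7, 0.2], [-1.5, -1.8], [-2.3, -0.1], [-6.3, 1.0], [0.2, -0.7], [1.3, -0.3], [-0.4, 0.3], [0.5, 0.3]]
rack [5.18276178e+02 1.41922001e+02 9.20178173e-03 3.40922750e+00] [[0.2, 0.3], [0.1, -0.5], [-0.3, 0.1], [0.2, 0.3], [-0.8, 0.4], [-0.0, 0.2], [0.6, -0.8]]
rack in loader 2.923315246671809 256.9303629551653 0.09559005990477783
(0, -4) [ 492.9 -117.8] 506.7812644524262
(95, 0) [ 587.8 -122. ] 600.3272774079152
(45, -138) [ 526.1 -255.2] 584.7292108318175
(0, 210) [511.3  95.4] 520.1238794748805
(-75, 0) [ 418.5 -107.3] 432.03650308741277
(45, -165) [ 523.8 -282.1] 594.9343241064512
vial_a [354. -32.  54.] loader -145.23729522820213 69.34215340819426
vial_b [684.   5.  54.] loader 179.58437176348932 135.20569853349053
jar [744.  77.  85.] loader 232.9684102284566 212.0614770197705
dish [ 351. -326.   10.] loader -123.04176734495476 -223.24342535099822
```

```bash
cat >> h.py <<'E'
L=np.array([493.2,-113.8,-0.0864])
def W(P,L=None):
    L=globals()["L"] if L is None else L
    c,s=np.cos(L[2]),np.sin(L[2]); P=np.array(P,float).reshape(-1,3)
    return np.c_[L[0]+c*P[:,0]-s*P[:,1],L[1]+s*P[:,0]+c*P[:,1],P[:,2]]
def over(name):
    out=[]
    for n,(x0,y0,w,h,k) in {"top":(230,120,190,140,3),"side":(225,150,200,140,3)}.items():
        k=2.1*190/w if 0 else k
        im=cv2.resize(imaging.grab_frame(n)[y0:y0+h,x0:x0+w,::-1],(600,420) if n=="top" else (600,420),interpolation=cv2.INTER_CUBIC)
        sx,sy=600/w,420/h
        for pl in ([(226,85,105),(226,-85,105),(146,-85,105),(146,85,105),(226,85,105)],[(80,210,26),(45,110,26),(45,58,26)],[(-80,210,26),(-45,110,26),(-45,75,26)],
                   [(-40,-54,26),(40,-54,26)],[(61,-134,58),(29,-134,58)],[(61,-142,58),(29,-142,58)],[(85,-55,76),(85,55,76),(145,55,76)]):
            q=((proj(n,W(pl))-[x0,y0]+.5)*[sx,sy]).round().astype(int); cv2.polylines(im,[q],False,(0,0,255),1)
        out.append(im)
    im=np.vstack(out); cv2.imwrite(f"pics/{name}.png",cv2.resize(im,(428,600),interpolation=cv2.INTER_AREA) if 0 else im)
def goal(lx,ly,z,yawy):
    """tool shift/turn (normalised) from the measured pose to loader (lx,ly), world z, tool-y yaw in the loader frame"""
    from scipy.spatial.transform import Rotation as Ro
    s=monitor.read_state(); R=Ro.from_quat(s["orientation"]); p=W([lx,ly,z])[0]
    a=yawy+L[2]; y=np.array([np.cos(a),np.sin(a),0]); G=Ro.from_matrix(np.c_[np.cross(y,[0,0,-1]),y,[0,0,-1]])
    print("shift",(R.inv().apply(p-s["tool_pos"])/500).round(4),"turn",((R.inv()*G).as_rotvec()/np.pi).round(4),"dist",np.linalg.norm(p-s["tool_pos"]).round(1),"F",s["wrist_force"].round(1),"open",round(s["opening"],1),"t",s["time_s"])
    d=s["tool_pos"][:2]-L[:2]; c,sn=np.cos(L[2]),np.sin(L[2]); print("tcp loader",(c*d[0]+sn*d[1]).round(1),(-sn*d[0]+c*d[1]).round(1),"z",s["tool_pos"][2].round(1))
E
python3 - <<'E'
from h import *
import cv2
over("ov"); a=cv2.imread("pics/ov.png"); cv2.imwrite("pics/ov.png",cv2.resize(np.hstack([a[:420],a[420:]])[:, :],(800,280)) if 0 else a[:600])
b=np.vstack([cv2.resize(a[:420],(430,300)),cv2.resize(a[420:],(430,300))]); cv2.imwrite("pics/ov.png",cv2.resize(np.hstack([a[:420],a[420:]]),(800,280),interpolation=cv2.INTER_AREA))
cv2.imwrite("pics/ovt.png",a[:420])
goal(0,330,150,0)
E
```

```text
shift [-0.8576 -0.416   0.1621] turn [-2.000e-04  1.000e-04  4.267e-01] dist 483.4 F [-0.4  0.8 -0.9] open 85.3 t 0.3
tcp loader -369.9 630.5 z 231.0
```

View pics/ovt.png

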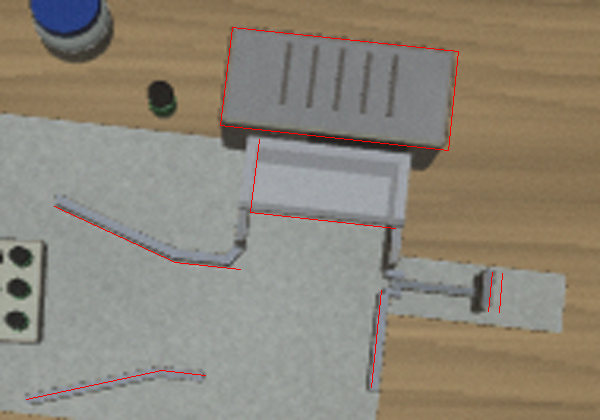

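The overlay (red outlines) matches the reader, guides, stop and tab within about 2 mm, so the loader pose holds. Next I go behind the rack, part-closing the jaw to push with two fingers.

Emit:
carry_out --targets '[{"jaw": 0.41, "x": -0.83, "y": -0.4, "z": 0.16, "rz": 0.427}, {"jaw": 0.41, "x": -0.83, "y": -0.4, "z": 0.16, "rz": 0.427}, {"jaw": 0.41, "x": -0.83, "y": -0.4, "z": 0.16, "rz": 0.427}, {"jaw": 0.41, "x": -0.83, "y": -0.4, "z": 0.16, "rz": 0.427}, {"jaw": 0.41, "x": -0.83, "y": -0.4, "z": 0.16, "rz": 0.427}, {"jaw": 0.41, "x": -0.83, "y": -0.4, "z": 0.16, "rz": 0.427}, {"jaw": 0.41, "x": -0.83, "y": -0.4, "z": 0.16, "rz": 0.427}, {"jaw": 0.41, "x": -0.83, "y": -0.4, "z": 0.16, "rz": 0.427}]'

```text
invalid input at $.targets[0]: expected keys jaw, x, y, z, rx, ry, rz
```

```bash
python3 -c "
from h import *
goal(0,348,60,0)"
```

```text
shift [-0.8494 -0.3809  0.3421] turn [-2.000e-04  1.000e-04  4.267e-01] dist 495.9 F [-0.4  0.8 -0.9] open 85.3 t 0.3
tcp loader -369.9 630.5 z 231.0
```

Emit:
carry_out --targets '[{"jaw": 0.41, "x": -0.83, "y": -0.38, "z": 0.2, "rx": 0, "ry": 0, "rz": 0.427}, {"jaw": 0.41, "x": -0.83, "y": -0.38, "z": 0.2, "rx": 0, "ry": 0, "rz": 0.427}, {"jaw": 0.41, "x": -0.83, "y": -0.38, "z": 0.2, "rx": 0, "ry": 0, "rz": 0.427}, {"jaw": 0.41, "x": -0.83, "y": -0.38, "z": 0.2, "rx": 0, "ry": 0, "rz": 0.427}, {"jaw": 0.41, "x": -0.83, "y": -0.38, "z": 0.2, "rx": 0, "ry": 0, "rz": 0.427}, {"jaw": 0.41, "x": -0.83, "y": -0.38, "z": 0.2, "rx": 0, "ry": 0, "rz": 0.427}, {"jaw": 0.41, "x": -0.83, "y": -0.38, "z": 0.2, "rx": 0, "ry": 0, "rz": 0.427}, {"jaw": 0.41, "x": -0.83, "y": -0.38, "z": 0.2, "rx": 0, "ry": 0, "rz": 0.427}]'

```text
time_s: 0.97
tool_pos: [419.4, 323.9, 159.7]
orientation: [0.614, 0.789, 0.0, 0.0]
wrist_force: [0.2, 0.5, 0.8]
opening: 50.2
grasp_force: 0.0
```

```bash
python3 -c "
from h import *
goal(0,348,60,0)"
```

```text
shift [-0.2274  0.1566  0.1995] turn [ 1.000e-04 -1.000e-04  1.064e-01] dist 170.3 F [0.2 0.5 0.8] open 50.2 t 0.9667
tcp loader -111.3 429.7 z 159.7
```

Emit:
carry_out --targets '[{"jaw": 0.41, "x": -0.227, "y": 0.157, "z": 0.1, "rx": 0, "ry": 0, "rz": 0.106}, {"jaw": 0.41, "x": -0.227, "y": 0.157, "z": 0.1, "rx": 0, "ry": 0, "rz": 0.106}, {"jaw": 0.41, "x": -0.227, "y": 0.157, "z": 0.1, "rx": 0, "ry": 0, "rz": 0.106}, {"jaw": 0.41, "x": -0.227, "y": 0.157, "z": 0.2, "rx": 0, "ry": 0, "rz": 0.106}, {"jaw": 0.41, "x": -0.227, "y": 0.157, "z": 0.2, "rx": 0, "ry": 0, "rz": 0.106}, {"jaw": 0.41, "x": -0.227, "y": 0.157, "z": 0.2, "rx": 0, "ry": 0, "rz": 0.106}, {"jaw": 0.41, "x": -0.227, "y": 0.157, "z": 0.2, "rx": 0, "ry": 0, "rz": 0.106}]'

```text
time_s: 1.55
tool_pos: [521.7, 234.6, 59.0]
orientation: [0.735, 0.678, -0.001, -0.001]
wrist_force: [-0.1, -0.0, 0.6]
opening: 50.5
grasp_force: 0.0
```

```bash
python3 -c "
from h import *
goal(0,345,11,0)"
```

```text
shift [-0.0091  0.0035  0.096 ] turn [-0.001   0.0003  0.002 ] dist 48.3 F [-0.1 -0.   0.6] open 50.5 t 1.55
tcp loader -1.6 349.6 z 59.0
```

Emit:
carry_out --targets '[{"jaw": 0.41, "x": -0.009, "y": 0.006, "z": 0.05, "rx": 0, "ry": 0, "rz": 0.002}, {"jaw": 0.41, "x": -0.009, "y": 0.006, "z": 0.08, "rx": 0, "ry": 0, "rz": 0.002}, {"jaw": 0.41, "x": -0.009, "y": 0.006, "z": 0.096, "rx": 0, "ry": 0, "rz": 0.002}, {"jaw": 0.41, "x": -0.009, "y": 0.006, "z": 0.096, "rx": 0, "ry": 0, "rz": 0.002}, {"jaw": 0.41, "x": -0.02, "y": 0.006, "z": 0.096, "rx": 0, "ry": 0, "rz": 0.002}, {"jaw": 0.41, "x": -0.03, "y": 0.006, "z": 0.096, "rx": 0, "ry": 0, "rz": 0.002}, {"jaw": 0.41, "x": -0.04, "y": 0.006, "z": 0.096, "rx": 0, "ry": 0, "rz": 0.002}, {"jaw": 0.41, "x": -0.05, "y": 0.006, "z": 0.096, "rx": 0, "ry": 0, "rz": 0.002}]'

```text
time_s: 2.22
tool_pos: [524.4, 209.8, 13.1]
orientation: [0.737, 0.676, 0.001, 0.0]
wrist_force: [0.1, 0.7, -0.1]
opening: 50.6
grasp_force: 0.0
```

```bash
python3 -c "
from h import *
goal(0,70,11,0)"
```

```text
shift [-0.5102 -0.0069  0.0039] turn [ 0.0006 -0.0002  0.0004] dist 255.1 F [ 0.1  0.7 -0.1] open 50.6 t 2.2167
tcp loader 3.2 325.1 z 13.1
```

Emit:
carry_out --targets '[{"jaw": 0.41, "x": -0.008, "y": -0.004, "z": 0, "rx": 0, "ry": 0, "rz": 0}, {"jaw": 0.41, "x": -0.016, "y": -0.004, "z": 0, "rx": 0, "ry": 0, "rz": 0}, {"jaw": 0.41, "x": -0.024, "y": -0.004, "z": 0, "rx": 0, "ry": 0, "rz": 0}, {"jaw": 0.41, "x": -0.032, "y": -0.004, "z": 0, "rx": 0, "ry": 0, "rz": 0}, {"jaw": 0.41, "x": -0.04, "y": -0.004, "z": 0, "rx": 0, "ry": 0, "rz": 0}, {"jaw": 0.41, "x": -0.048, "y": -0.004, "z": 0, "rx": 0, "ry": 0, "rz": 0}, {"jaw": 0.41, "x": -0.056, "y": -0.004, "z": 0, "rx": 0, "ry": 0, "rz": 0}, {"jaw": 0.41, "x": -0.064, "y": -0.004, "z": 0, "rx": 0, "ry": 0, "rz": 0}]'

```text
time_s: 2.88
tool_pos: [518.9, 178.1, 11.9]
orientation: [0.737, 0.676, 0.0, -0.0]
wrist_force: [0.5, 2.9, 1.6]
opening: 50.8
grasp_force: 1.5
```

```bash
python3 -c "
from h import *
goal(0,70,11,0)"
```

```text
shift [-0.4461 -0.0013  0.0017] turn [-0.0001 -0.0001  0.0004] dist 223.1 F [0.5 2.9 1.6] open 50.8 t 2.8833
tcp loader 0.4 293.1 z 11.9
```

Emit:
carry_out --targets '[{"jaw": 0.41, "x": -0.012, "y": -0.001, "z": 0, "rx": 0, "ry": 0, "rz": 0}, {"jaw": 0.41, "x": -0.024, "y": -0.001, "z": 0, "rx": 0, "ry": 0, "rz": 0}, {"jaw": 0.41, "x": -0.036, "y": -0.001, "z": 0, "rx": 0, "ry": 0, "rz": 0}, {"jaw": 0.41, "x": -0.048, "y": -0.001, "z": 0, "rx": 0, "ry": 0, "rz": 0}, {"jaw": 0.41, "x": -0.06, "y": -0.001, "z": 0, "rx": 0, "ry": 0, "rz": 0}, {"jaw": 0.41, "x": -0.072, "y": -0.001, "z": 0, "rx": 0, "ry": 0, "rz": 0}, {"jaw": 0.41, "x": -0.084, "y": -0.001, "z": 0, "rx": 0, "ry": 0, "rz": 0}, {"jaw": 0.41, "x": -0.096, "y": -0.001, "z": 0, "rx": 0, "ry": 0, "rz": 0}]'

```text
time_s: 3.55
tool_pos: [514.3, 129.9, 11.9]
orientation: [0.737, 0.676, -0.0, -0.0]
wrist_force: [-0.1, 2.8, 1.2]
opening: 50.4
grasp_force: 1.4
```

```bash
python3 -c "
from h import *
crop('top','t2',200,150,180,120,4)
goal(0,70,11,0)"
```

```text
shift [-3.469e-01  3.000e-04  2.100e-03] turn [-0.0002  0.0005  0.    ] dist 173.4 F [ 0.1 -0.6  0.2] open 50.3 t 3.6
tcp loader -0.1 243.4 z 11.8
```

View pics/t2.png

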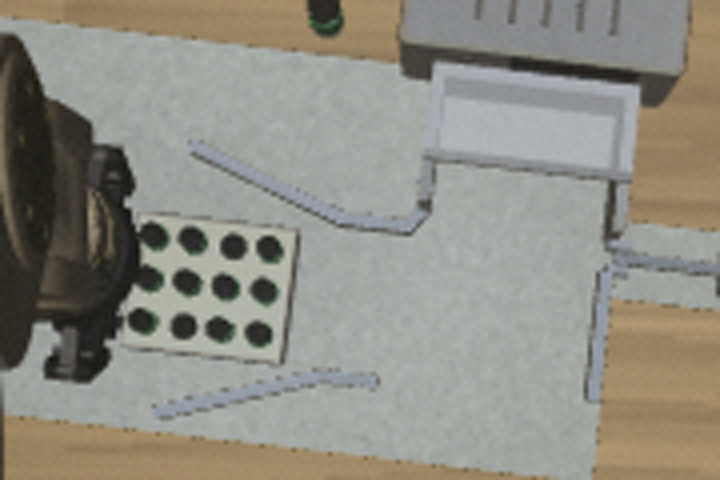

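The rack is square to the lane, with its leading corners at crop (299,231) and (283,363). It sits slightly towards the near guide. I'll check its lateral offset.

```bash
python3 -c "
from h import *
p=back('top',np.array([(299,231),(283,363),(122,346)])/4+[200,150],32)
d=p[:,:2]-L[:2];c,s=np.cos(L[2]),np.sin(L[2]);print(np.c_[c*d[:,0]+s*d[:,1],-s*d[:,0]+c*d[:,1]].round(1))"
```

```text
[[ 39.  133.9]
 [-42.5 133.4]
 [-43.3 232. ]]
```

Emit:
carry_out --targets '[{"jaw": 0.41, "x": -0.01, "y": 0, "z": 0, "rx": 0, "ry": 0, "rz": 0}, {"jaw": 0.41, "x": -0.02, "y": 0, "z": 0, "rx": 0, "ry": 0, "rz": 0}, {"jaw": 0.41, "x": -0.03, "y": 0, "z": 0, "rx": 0, "ry": 0, "rz": 0}, {"jaw": 0.41, "x": -0.04, "y": 0, "z": 0, "rx": 0, "ry": 0, "rz": 0}, {"jaw": 0.41, "x": -0.05, "y": 0, "z": 0, "rx": 0, "ry": 0, "rz": 0}, {"jaw": 0.41, "x": -0.06, "y": 0, "z": 0, "rx": 0, "ry": 0, "rz": 0}, {"jaw": 0.41, "x": -0.07, "y": 0, "z": 0, "rx": 0, "ry": 0, "rz": 0}, {"jaw": 0.41, "x": -0.08, "y": 0, "z": 0, "rx": 0, "ry": 0, "rz": 0}]'

```text
time_s: 4.27
tool_pos: [510.9, 90.2, 11.9]
orientation: [0.737, 0.676, -0.0, -0.0]
wrist_force: [0.8, 1.5, -0.7]
opening: 50.3
grasp_force: 0.9
```

Emit:
carry_out --targets '[{"jaw": 0.41, "x": -0.01, "y": 0, "z": 0, "rx": 0, "ry": 0, "rz": 0}, {"jaw": 0.41, "x": -0.02, "y": 0, "z": 0, "rx": 0, "ry": 0, "rz": 0}, {"jaw": 0.41, "x": -0.03, "y": 0, "z": 0, "rx": 0, "ry": 0, "rz": 0}, {"jaw": 0.41, "x": -0.04, "y": 0, "z": 0, "rx": 0, "ry": 0, "rz": 0}, {"jaw": 0.41, "x": -0.05, "y": 0, "z": 0, "rx": 0, "ry": 0, "rz": 0}, {"jaw": 0.41, "x": -0.06, "y": 0, "z": 0, "rx": 0, "ry": 0, "rz": 0}]'

```text
time_s: 4.77
tool_pos: [508.4, 60.4, 11.9]
orientation: [0.737, 0.676, -0.0, -0.0]
wrist_force: [-0.3, 2.1, -0.7]
opening: 50.7
grasp_force: 0.9
```

```bash
python3 -c "
from h import *
goal(0,70,11,0)"
```

```text
shift [-0.2097 -0.0004  0.0018] turn [-0.     -0.      0.0003] dist 104.8 F [-0.3  2.1 -0.7] open 50.7 t 4.7667
tcp loader 0.1 174.8 z 11.9
```

Emit:
carry_out --targets '[{"jaw": 0.41, "x": -0.01, "y": 0, "z": 0, "rx": 0, "ry": 0, "rz": 0}, {"jaw": 0.41, "x": -0.02, "y": 0, "z": 0, "rx": 0, "ry": 0, "rz": 0}, {"jaw": 0.41, "x": -0.03, "y": 0, "z": 0, "rx": 0, "ry": 0, "rz": 0}, {"jaw": 0.41, "x": -0.04, "y": 0, "z": 0, "rx": 0, "ry": 0, "rz": 0}, {"jaw": 0.41, "x": -0.05, "y": 0, "z": 0, "rx": 0, "ry": 0, "rz": 0}, {"jaw": 0.41, "x": -0.06, "y": 0, "z": 0, "rx": 0, "ry": 0, "rz": 0}, {"jaw": 0.41, "x": -0.07, "y": 0, "z": 0, "rx": 0, "ry": 0, "rz": 0}, {"jaw": 0.41, "x": -0.08, "y": 0, "z": 0, "rx": 0, "ry": 0, "rz": 0}]'

```text
time_s: 5.43
tool_pos: [505.0, 20.5, 12.0]
orientation: [0.737, 0.676, 0.0, -0.0]
wrist_force: [0.9, 2.1, -1.1]
opening: 50.5
grasp_force: 0.9
```

Emit:
carry_out --targets '[{"jaw": 0.41, "x": -0.01, "y": 0, "z": 0, "rx": 0, "ry": 0, "rz": 0}, {"jaw": 0.41, "x": -0.02, "y": 0, "z": 0, "rx": 0, "ry": 0, "rz": 0}, {"jaw": 0.41, "x": -0.03, "y": 0, "z": 0, "rx": 0, "ry": 0, "rz": 0}, {"jaw": 0.41, "x": -0.04, "y": 0, "z": 0, "rx": 0, "ry": 0, "rz": 0}, {"jaw": 0.41, "x": -0.05, "y": 0, "z": 0, "rx": 0, "ry": 0, "rz": 0}, {"jaw": 0.41, "x": -0.06, "y": 0, "z": 0, "rx": 0, "ry": 0, "rz": 0}, {"jaw": 0.41, "x": -0.07, "y": 0, "z": 0, "rx": 0, "ry": 0, "rz": 0}, {"jaw": 0.41, "x": -0.08, "y": 0, "z": 0, "rx": 0, "ry": 0, "rz": 0}]'

```text
time_s: 6.1
tool_pos: [501.6, -19.3, 11.9]
orientation: [0.737, 0.676, 0.0, -0.0]
wrist_force: [0.4, 2.2, -0.9]
opening: 50.5
grasp_force: 0.9
```

Emit:
carry_out --targets '[{"jaw": 0.41, "x": -0.006, "y": 0, "z": 0, "rx": 0, "ry": 0, "rz": 0}, {"jaw": 0.41, "x": -0.012, "y": 0, "z": 0, "rx": 0, "ry": 0, "rz": 0}, {"jaw": 0.41, "x": -0.018, "y": 0, "z": 0, "rx": 0, "ry": 0, "rz": 0}, {"jaw": 0.41, "x": -0.024, "y": 0, "z": 0, "rx": 0, "ry": 0, "rz": 0}, {"jaw": 0.41, "x": -0.03, "y": 0, "z": 0, "rx": 0, "ry": 0, "rz": 0}, {"jaw": 0.41, "x": -0.036, "y": 0, "z": 0, "rx": 0, "ry": 0, "rz": 0}, {"jaw": 0.41, "x": -0.042, "y": 0, "z": 0, "rx": 0, "ry": 0, "rz": 0}, {"jaw": 0.41, "x": -0.048, "y": 0, "z": 0, "rx": 0, "ry": 0, "rz": 0}]'

```text
time_s: 6.77
tool_pos: [499.7, -43.0, 12.0]
orientation: [0.737, 0.676, 0.0, 0.0]
wrist_force: [0.0, 2.6, -0.5]
opening: 50.4
grasp_force: 1.0
```

```bash
python3 -c "
from h import *
goal(0,57,11,0)"
```

```text
shift [-0.0282 -0.0007  0.002 ] turn [ 0.     -0.      0.0004] dist 14.1 F [ 0.   2.6 -0.5] open 50.4 t 6.7667
tcp loader 0.3 71.1 z 12.0
```

Emit:
carry_out --targets '[{"jaw": 0.41, "x": -0.0025, "y": 0, "z": 0, "rx": 0, "ry": 0, "rz": 0}, {"jaw": 0.41, "x": -0.005, "y": 0, "z": 0, "rx": 0, "ry": 0, "rz": 0}, {"jaw": 0.41, "x": -0.0075, "y": 0, "z": 0, "rx": 0, "ry": 0, "rz": 0}, {"jaw": 0.41, "x": -0.01, "y": 0, "z": 0, "rx": 0, "ry": 0, "rz": 0}, {"jaw": 0.41, "x": -0.0125, "y": 0, "z": 0, "rx": 0, "ry": 0, "rz": 0}, {"jaw": 0.41, "x": -0.015, "y": 0, "z": 0, "rx": 0, "ry": 0, "rz": 0}, {"jaw": 0.41, "x": -0.0175, "y": 0, "z": 0, "rx": 0, "ry": 0, "rz": 0}]'

```text
time_s: 7.35
tool_pos: [498.9, -51.5, 12.0]
orientation: [0.737, 0.676, 0.0, -0.0]
wrist_force: [0.7, 2.2, 0.3]
opening: 50.5
grasp_force: 1.0
```

Emit:
carry_out --targets '[{"jaw": 0.41, "x": -0.001, "y": 0, "z": 0, "rx": 0, "ry": 0, "rz": 0}, {"jaw": 0.41, "x": -0.002, "y": 0, "z": 0, "rx": 0, "ry": 0, "rz": 0}, {"jaw": 0.41, "x": -0.003, "y": 0, "z": 0, "rx": 0, "ry": 0, "rz": 0}, {"jaw": 0.41, "x": -0.004, "y": 0, "z": 0, "rx": 0, "ry": 0, "rz": 0}]'

```text
time_s: 7.68
tool_pos: [498.8, -53.5, 12.0]
orientation: [0.737, 0.676, 0.0, 0.0]
wrist_force: [0.1, 2.6, -0.1]
opening: 50.3
grasp_force: 1.1
```

```bash
python3 -c "
from h import *
goal(0,57,11,0)"
```

```text
shift [-0.0071 -0.0007  0.002 ] turn [ 0.     -0.      0.0004] dist 3.7 F [ 0.1  2.6 -0.1] open 50.3 t 7.6833
tcp loader 0.4 60.6 z 12.0
```

Emit:
carry_out --targets '[{"jaw": 0.41, "x": -0.001, "y": 0, "z": 0, "rx": 0, "ry": 0, "rz": 0}, {"jaw": 0.41, "x": -0.002, "y": 0, "z": 0, "rx": 0, "ry": 0, "rz": 0}, {"jaw": 0.41, "x": -0.003, "y": 0, "z": 0, "rx": 0, "ry": 0, "rz": 0}, {"jaw": 0.41, "x": -0.004, "y": 0, "z": 0, "rx": 0, "ry": 0, "rz": 0}]'

```text
time_s: 8.02
tool_pos: [498.6, -55.5, 11.9]
orientation: [0.737, 0.676, 0.0, -0.0]
wrist_force: [-0.2, 2.5, 0.1]
opening: 50.6
grasp_force: 1.1
```

Emit:
carry_out --targets '[{"jaw": 0.41, "x": -0.001, "y": 0, "z": 0, "rx": 0, "ry": 0, "rz": 0}, {"jaw": 0.41, "x": -0.002, "y": 0, "z": 0, "rx": 0, "ry": 0, "rz": 0}, {"jaw": 0.41, "x": -0.002, "y": 0, "z": 0, "rx": 0, "ry": 0, "rz": 0}]'

```text
time_s: 8.27
tool_pos: [498.5, -56.6, 11.9]
orientation: [0.737, 0.676, -0.0, 0.0]
wrist_force: [-0.6, 1.7, -0.1]
opening: 50.6
grasp_force: 0.9
```

Emit:
carry_out --targets '[{"jaw": 0.41, "x": -0.001, "y": 0, "z": 0, "rx": 0, "ry": 0, "rz": 0}, {"jaw": 0.41, "x": -0.002, "y": 0, "z": 0, "rx": 0, "ry": 0, "rz": 0}, {"jaw": 0.41, "x": -0.002, "y": 0, "z": 0, "rx": 0, "ry": 0, "rz": 0}]'

```text
time_s: 8.52
tool_pos: [498.4, -57.3, 11.9]
orientation: [0.737, 0.676, 0.0, -0.0]
wrist_force: [0.7, 2.8, 0.4]
opening: 50.3
grasp_force: 1.5
```

Emit:
carry_out --targets '[{"jaw": 0.41, "x": -0.001, "y": 0, "z": 0, "rx": 0, "ry": 0, "rz": 0}, {"jaw": 0.41, "x": -0.002, "y": 0, "z": 0, "rx": 0, "ry": 0, "rz": 0}, {"jaw": 0.41, "x": -0.002, "y": 0, "z": 0, "rx": 0, "ry": 0, "rz": 0}]'

```text
time_s: 8.77
tool_pos: [498.4, -57.3, 12.0]
orientation: [0.736, 0.677, 0.001, -0.001]
wrist_force: [0.7, 5.9, 0.4]
opening: 50.6
grasp_force: 3.4
```

The rack met the end stop: force rose to 6 N with no further travel. Next I back off, lift, and go to the -x side.

Emit:
carry_out --targets '[{"jaw": 0.41, "x": 0.01, "y": 0, "z": 0, "rx": 0, "ry": 0, "rz": 0}, {"jaw": 0.41, "x": 0.03, "y": 0, "z": 0, "rx": 0, "ry": 0, "rz": 0}, {"jaw": 0.41, "x": 0.03, "y": 0, "z": -0.08, "rx": 0, "ry": 0, "rz": 0}, {"jaw": 0.41, "x": 0.03, "y": 0, "z": -0.16, "rx": 0, "ry": 0, "rz": 0}, {"jaw": 0.41, "x": 0.03, "y": 0, "z": -0.18, "rx": 0, "ry": 0, "rz": -0.04}, {"jaw": 0.41, "x": 0.0, "y": -0.08, "z": -0.18, "rx": 0, "ry": 0, "rz": -0.08}, {"jaw": 0.41, "x": -0.06, "y": -0.15, "z": -0.18, "rx": 0, "ry": 0, "rz": -0.12}, {"jaw": 0.41, "x": -0.11, "y": -0.15, "z": -0.18, "rx": 0, "ry": 0, "rz": -0.16}]'

```text
time_s: 9.43
tool_pos: [414.8, -102.5, 101.6]
orientation: [0.552, 0.834, -0.001, -0.002]
wrist_force: [-0.3, 0.9, -1.2]
opening: 50.2
grasp_force: 0.0
```

```bash
python3 -c "
from h import *
goal(-75,-2,90,np.pi/2)"
```

```text
shift [-0.0153  0.0012  0.0231] turn [-0.0007 -0.0014 -0.3446] dist 13.9 F [-0.3  0.9 -1.2] open 50.2 t 9.4333
tcp loader -79.1 4.5 z 101.6
```

Emit:
carry_out --targets '[{"jaw": 0.41, "x": -0.015, "y": 0, "z": 0, "rx": 0, "ry": 0, "rz": -0.344}, {"jaw": 0.41, "x": -0.015, "y": 0, "z": 0, "rx": 0, "ry": 0, "rz": -0.344}, {"jaw": 0.41, "x": -0.015, "y": 0, "z": 0, "rx": 0, "ry": 0, "rz": -0.344}, {"jaw": 0.41, "x": -0.015, "y": 0, "z": 0, "rx": 0, "ry": 0, "rz": -0.344}, {"jaw": 0.41, "x": -0.015, "y": 0, "z": 0, "rx": 0, "ry": 0, "rz": -0.344}, {"jaw": 0.41, "x": -0.015, "y": 0, "z": 0, "rx": 0, "ry": 0, "rz": -0.344}, {"jaw": 0.41, "x": -0.015, "y": 0, "z": 0, "rx": 0, "ry": 0, "rz": -0.344}, {"jaw": 0.41, "x": -0.015, "y": 0, "z": 0, "rx": 0, "ry": 0, "rz": -0.344}]'

```text
time_s: 10.1
tool_pos: [422.6, -111.4, 102.0]
orientation: [0.085, 0.996, -0.001, -0.0]
wrist_force: [0.2, -0.5, 0.1]
opening: 50.0
grasp_force: 0.0
```

Emit:
carry_out --targets '[{"jaw": 0.41, "x": 0, "y": 0, "z": 0, "rx": 0, "ry": 0, "rz": -0.027}, {"jaw": 0.41, "x": 0, "y": 0, "z": 0, "rx": 0, "ry": 0, "rz": -0.027}, {"jaw": 0.41, "x": 0, "y": 0, "z": 0, "rx": 0, "ry": 0, "rz": -0.027}]'

```text
time_s: 10.35
tool_pos: [422.7, -111.4, 102.0]
orientation: [0.047, 0.999, -0.0, 0.0]
wrist_force: [-0.1, -0.0, -0.8]
opening: 50.3
grasp_force: 0.0
```

```bash
python3 -c "
from h import *
crop('top','t3',250,150,160,110,5)
goal(-75,-2,11,np.pi/2)"
```

```text
shift [0.009  0.0034 0.182 ] turn [-0.0001  0.     -0.0027] dist 91.1 F [-0.9 -0.6 -0. ] open 50.3 t 10.4
tcp loader -70.5 -3.7 z 102.0
```

View pics/t3.png

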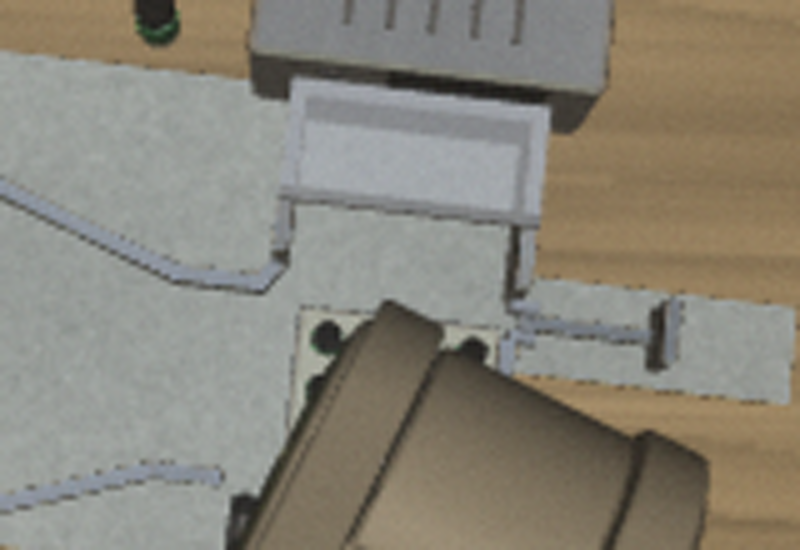

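The rack sits against the end stop at crop right edge (500,327), and the bay mouth and gate are clear. Next I lower behind it.

Emit:
carry_out --targets '[{"jaw": 0.41, "x": 0.009, "y": 0.004, "z": 0.05, "rx": 0, "ry": 0, "rz": -0.003}, {"jaw": 0.41, "x": 0.009, "y": 0.004, "z": 0.1, "rx": 0, "ry": 0, "rz": -0.003}, {"jaw": 0.41, "x": 0.009, "y": 0.004, "z": 0.15, "rx": 0, "ry": 0, "rz": -0.003}, {"jaw": 0.41, "x": 0.009, "y": 0.004, "z": 0.182, "rx": 0, "ry": 0, "rz": -0.003}, {"jaw": 0.41, "x": 0.009, "y": 0.004, "z": 0.182, "rx": 0, "ry": 0, "rz": -0.003}, {"jaw": 0.41, "x": 0.003, "y": 0.004, "z": 0.182, "rx": 0, "ry": 0, "rz": -0.003}, {"jaw": 0.41, "x": -0.003, "y": 0.004, "z": 0.182, "rx": 0, "ry": 0, "rz": -0.003}, {"jaw": 0.41, "x": -0.009, "y": 0.004, "z": 0.182, "rx": 0, "ry": 0, "rz": -0.003}]'

```text
time_s: 11.07
tool_pos: [428.9, -110.5, 12.3]
orientation: [0.042, 0.999, -0.001, 0.001]
wrist_force: [0.4, -0.4, -0.4]
opening: 50.4
grasp_force: 0.0
```

Emit:
carry_out --targets '[{"jaw": 0.41, "x": -0.006, "y": 0, "z": 0, "rx": 0, "ry": 0, "rz": 0}, {"jaw": 0.41, "x": -0.012, "y": 0, "z": 0, "rx": 0, "ry": 0, "rz": 0}, {"jaw": 0.41, "x": -0.018, "y": 0, "z": 0, "rx": 0, "ry": 0, "rz": 0}, {"jaw": 0.41, "x": -0.024, "y": 0, "z": 0, "rx": 0, "ry": 0, "rz": 0}, {"jaw": 0.41, "x": -0.03, "y": 0.001, "z": 0, "rx": 0, "ry": 0, "rz": 0}, {"jaw": 0.41, "x": -0.036, "y": 0.002, "z": 0, "rx": 0, "ry": 0, "rz": 0}, {"jaw": 0.41, "x": -0.042, "y": 0.003, "z": 0, "rx": 0, "ry": 0, "rz": 0}, {"jaw": 0.41, "x": -0.048, "y": 0.004, "z": 0, "rx": 0, "ry": 0, "rz": 0}]'

```text
time_s: 11.73
tool_pos: [451.0, -109.6, 10.7]
orientation: [0.042, 0.999, 0.0, -0.001]
wrist_force: [-2.3, 0.6, 0.0]
opening: 50.4
grasp_force: 1.1
```

```bash
python3 -c "
from h import *
goal(41,0,11,np.pi/2)"
```

```text
shift [-0.1668 -0.0015 -0.0008] turn [ 0.0001 -0.0004  0.001 ] dist 83.4 F [-2.3  0.6  0. ] open 50.4 t 11.7333
tcp loader -42.4 0.5 z 10.7
```

Emit:
carry_out --targets '[{"jaw": 0.41, "x": -0.003, "y": 0.001, "z": 0, "rx": 0, "ry": 0, "rz": 0}, {"jaw": 0.41, "x": -0.006, "y": 0.001, "z": 0, "rx": 0, "ry": 0, "rz": 0}, {"jaw": 0.41, "x": -0.009, "y": 0.002, "z": 0, "rx": 0, "ry": 0, "rz": 0}, {"jaw": 0.41, "x": -0.012, "y": 0.002, "z": 0, "rx": 0, "ry": 0, "rz": 0}]'

```text
time_s: 12.07
tool_pos: [457.4, -109.2, 10.8]
orientation: [0.041, 0.999, 0.0, -0.0]
wrist_force: [-1.8, 0.5, 0.1]
opening: 50.5
grasp_force: 0.9
```

Emit:
carry_out --targets '[{"jaw": 0.41, "x": -0.003, "y": 0, "z": 0, "rx": 0, "ry": 0, "rz": 0}, {"jaw": 0.41, "x": -0.006, "y": 0, "z": 0, "rx": 0, "ry": 0, "rz": 0}, {"jaw": 0.41, "x": -0.009, "y": 0, "z": 0, "rx": 0, "ry": 0, "rz": 0}, {"jaw": 0.41, "x": -0.012, "y": 0, "z": 0, "rx": 0, "ry": 0, "rz": 0}]'

```text
time_s: 12.4
tool_pos: [463.5, -109.9, 10.9]
orientation: [0.042, 0.999, 0.0, -0.0]
wrist_force: [-2.1, -0.7, -1.0]
opening: 50.3
grasp_force: 0.9
```

Emit:
carry_out --targets '[{"jaw": 0.41, "x": -0.006, "y": 0, "z": 0, "rx": 0, "ry": 0, "rz": 0}, {"jaw": 0.41, "x": -0.012, "y": 0, "z": 0, "rx": 0, "ry": 0, "rz": 0}, {"jaw": 0.41, "x": -0.018, "y": 0, "z": 0, "rx": 0, "ry": 0, "rz": 0}, {"jaw": 0.41, "x": -0.024, "y": 0, "z": 0, "rx": 0, "ry": 0, "rz": 0}, {"jaw": 0.41, "x": -0.03, "y": 0, "z": 0, "rx": 0, "ry": 0, "rz": 0}, {"jaw": 0.41, "x": -0.036, "y": 0, "z": 0, "rx": 0, "ry": 0, "rz": 0}, {"jaw": 0.41, "x": -0.042, "y": 0, "z": 0, "rx": 0, "ry": 0, "rz": 0}, {"jaw": 0.41, "x": -0.048, "y": 0, "z": 0, "rx": 0, "ry": 0, "rz": 0}]'

```text
time_s: 13.07
tool_pos: [487.6, -111.9, 11.0]
orientation: [0.042, 0.999, 0.0, -0.0]
wrist_force: [-2.4, -0.3, 1.1]
opening: 50.5
grasp_force: 1.3
```

Emit:
carry_out --targets '[{"jaw": 0.41, "x": -0.006, "y": 0, "z": 0, "rx": 0, "ry": 0, "rz": 0}, {"jaw": 0.41, "x": -0.012, "y": 0, "z": 0, "rx": 0, "ry": 0, "rz": 0}, {"jaw": 0.41, "x": -0.018, "y": 0, "z": 0, "rx": 0, "ry": 0, "rz": 0}, {"jaw": 0.41, "x": -0.024, "y": 0, "z": 0, "rx": 0, "ry": 0, "rz": 0}, {"jaw": 0.41, "x": -0.03, "y": 0, "z": 0, "rx": 0, "ry": 0, "rz": 0}, {"jaw": 0.41, "x": -0.036, "y": 0, "z": 0, "rx": 0, "ry": 0, "rz": 0}, {"jaw": 0.41, "x": -0.042, "y": 0, "z": 0, "rx": 0, "ry": 0, "rz": 0}]'

```text
time_s: 13.65
tool_pos: [508.5, -113.6, 11.0]
orientation: [0.042, 0.999, 0.0, 0.0]
wrist_force: [-2.7, 0.3, 1.0]
opening: 50.4
grasp_force: 1.5
```

```bash
python3 -c "
from h import *
goal(41,0,11,np.pi/2)"
```

```text
shift [-0.0515 -0.0032 -0.    ] turn [0.     0.     0.0011] dist 25.8 F [-2.7  0.3  1. ] open 50.4 t 13.65
tcp loader 15.3 1.5 z 11.0
```

Emit:
carry_out --targets '[{"jaw": 0.41, "x": -0.004, "y": 0, "z": 0, "rx": 0, "ry": 0, "rz": 0}, {"jaw": 0.41, "x": -0.008, "y": 0, "z": 0, "rx": 0, "ry": 0, "rz": 0}, {"jaw": 0.41, "x": -0.012, "y": 0, "z": 0, "rx": 0, "ry": 0, "rz": 0}, {"jaw": 0.41, "x": -0.016, "y": 0, "z": 0, "rx": 0, "ry": 0, "rz": 0}, {"jaw": 0.41, "x": -0.02, "y": 0, "z": 0, "rx": 0, "ry": 0, "rz": 0}, {"jaw": 0.41, "x": -0.024, "y": 0, "z": 0, "rx": 0, "ry": 0, "rz": 0}, {"jaw": 0.41, "x": -0.028, "y": 0, "z": 0, "rx": 0, "ry": 0, "rz": 0}]'

```text
time_s: 14.23
tool_pos: [522.3, -114.8, 11.0]
orientation: [0.042, 0.999, 0.0, 0.0]
wrist_force: [-2.8, 0.2, 1.9]
opening: 50.2
grasp_force: 1.6
```

Emit:
carry_out --targets '[{"jaw": 0.41, "x": -0.0015, "y": 0, "z": 0, "rx": 0, "ry": 0, "rz": 0}, {"jaw": 0.41, "x": -0.003, "y": 0, "z": 0, "rx": 0, "ry": 0, "rz": 0}, {"jaw": 0.41, "x": -0.0045, "y": 0, "z": 0, "rx": 0, "ry": 0, "rz": 0}, {"jaw": 0.41, "x": -0.006, "y": 0, "z": 0, "rx": 0, "ry": 0, "rz": 0}, {"jaw": 0.41, "x": -0.0075, "y": 0, "z": 0, "rx": 0, "ry": 0, "rz": 0}, {"jaw": 0.41, "x": -0.009, "y": 0, "z": 0, "rx": 0, "ry": 0, "rz": 0}, {"jaw": 0.41, "x": -0.0105, "y": 0, "z": 0, "rx": 0, "ry": 0, "rz": 0}, {"jaw": 0.41, "x": -0.012, "y": 0, "z": 0, "rx": 0, "ry": 0, "rz": 0}]'

```text
time_s: 14.9
tool_pos: [528.2, -115.3, 10.9]
orientation: [0.042, 0.999, 0.0, 0.0]
wrist_force: [-3.5, 0.9, 2.1]
opening: 50.2
grasp_force: 1.4
```

```bash
python3 -c "
from h import *
goal(41,0,11,np.pi/2)"
```

```text
shift [-0.0119 -0.0032 -0.0001] turn [0.    0.    0.001] dist 6.2 F [-3.5  0.9  2.1] open 50.2 t 14.9
tcp loader 35.0 1.6 z 10.9
```

Emit:
carry_out --targets '[{"jaw": 0.41, "x": -0.001, "y": 0, "z": 0, "rx": 0, "ry": 0, "rz": 0}, {"jaw": 0.41, "x": -0.002, "y": 0, "z": 0, "rx": 0, "ry": 0, "rz": 0}, {"jaw": 0.41, "x": -0.003, "y": 0, "z": 0, "rx": 0, "ry": 0, "rz": 0}, {"jaw": 0.41, "x": -0.004, "y": 0, "z": 0, "rx": 0, "ry": 0, "rz": 0}, {"jaw": 0.41, "x": -0.005, "y": 0, "z": 0, "rx": 0, "ry": 0, "rz": 0}, {"jaw": 0.41, "x": -0.006, "y": 0, "z": 0, "rx": 0, "ry": 0, "rz": 0}, {"jaw": 0.41, "x": -0.007, "y": 0, "z": 0, "rx": 0, "ry": 0, "rz": 0}]'

```text
time_s: 15.48
tool_pos: [531.7, -115.6, 10.9]
orientation: [0.042, 0.999, 0.0, -0.0]
wrist_force: [-2.1, 0.2, 1.2]
opening: 50.5
grasp_force: 1.4
```

Emit:
carry_out --targets '[{"jaw": 0.41, "x": -0.001, "y": 0, "z": 0, "rx": 0, "ry": 0, "rz": 0}, {"jaw": 0.41, "x": -0.002, "y": 0, "z": 0, "rx": 0, "ry": 0, "rz": 0}, {"jaw": 0.41, "x": -0.003, "y": 0, "z": 0, "rx": 0, "ry": 0, "rz": 0}]'

```text
time_s: 15.73
tool_pos: [533.2, -115.7, 10.9]
orientation: [0.042, 0.999, 0.0, 0.0]
wrist_force: [-3.0, 0.1, 1.2]
opening: 50.3
grasp_force: 1.3
```

Emit:
carry_out --targets '[{"jaw": 0.41, "x": -0.001, "y": 0, "z": 0, "rx": 0, "ry": 0, "rz": 0}, {"jaw": 0.41, "x": -0.002, "y": 0, "z": 0, "rx": 0, "ry": 0, "rz": 0}, {"jaw": 0.41, "x": -0.002, "y": 0, "z": 0, "rx": 0, "ry": 0, "rz": 0}]'

```text
time_s: 15.98
tool_pos: [534.3, -115.8, 10.9]
orientation: [0.042, 0.999, 0.0, 0.0]
wrist_force: [-2.3, -0.4, 0.6]
opening: 50.5
grasp_force: 1.0
```

Emit:
carry_out --targets '[{"jaw": 0.41, "x": -0.001, "y": 0, "z": 0, "rx": 0, "ry": 0, "rz": 0}, {"jaw": 0.41, "x": -0.002, "y": 0, "z": 0, "rx": 0, "ry": 0, "rz": 0}, {"jaw": 0.41, "x": -0.002, "y": 0, "z": 0, "rx": 0, "ry": 0, "rz": 0}]'

```text
time_s: 16.23
tool_pos: [535.3, -115.9, 10.9]
orientation: [0.042, 0.999, 0.0, 0.0]
wrist_force: [-1.8, 0.4, -0.4]
opening: 50.3
grasp_force: 1.1
```

Emit:
carry_out --targets '[{"jaw": 0.41, "x": -0.001, "y": 0, "z": 0, "rx": 0, "ry": 0, "rz": 0}, {"jaw": 0.41, "x": -0.002, "y": 0, "z": 0, "rx": 0, "ry": 0, "rz": 0}, {"jaw": 0.41, "x": -0.002, "y": 0, "z": 0, "rx": 0, "ry": 0, "rz": 0}]'

```text
time_s: 16.48
tool_pos: [536.3, -116.0, 10.9]
orientation: [0.042, 0.999, 0.0, 0.0]
wrist_force: [-2.0, 0.7, -0.3]
opening: 50.3
grasp_force: 1.1
```

Emit:
carry_out --targets '[{"jaw": 0.41, "x": -0.001, "y": 0, "z": 0, "rx": 0, "ry": 0, "rz": 0}, {"jaw": 0.41, "x": -0.002, "y": 0, "z": 0, "rx": 0, "ry": 0, "rz": 0}, {"jaw": 0.41, "x": -0.002, "y": 0, "z": 0, "rx": 0, "ry": 0, "rz": 0}]'

```text
time_s: 16.73
tool_pos: [537.3, -116.1, 11.0]
orientation: [0.042, 0.999, 0.0, 0.0]
wrist_force: [-1.8, -0.5, -0.7]
opening: 50.4
grasp_force: 1.0
```

Emit:
carry_out --targets '[{"jaw": 0.41, "x": -0.001, "y": 0, "z": 0, "rx": 0, "ry": 0, "rz": 0}, {"jaw": 0.41, "x": -0.002, "y": 0, "z": 0, "rx": 0, "ry": 0, "rz": 0}, {"jaw": 0.41, "x": -0.002, "y": 0, "z": 0, "rx": 0, "ry": 0, "rz": 0}]'

```text
time_s: 16.98
tool_pos: [537.4, -116.0, 10.9]
orientation: [0.042, 0.999, 0.0, -0.001]
wrist_force: [-5.7, -0.0, 2.5]
opening: 50.2
grasp_force: 2.5
```

Emit:
carry_out --targets '[{"jaw": 0.41, "x": -0.001, "y": 0, "z": 0, "rx": 0, "ry": 0, "rz": 0}, {"jaw": 0.41, "x": -0.002, "y": 0, "z": 0, "rx": 0, "ry": 0, "rz": 0}, {"jaw": 0.41, "x": -0.002, "y": 0, "z": 0, "rx": 0, "ry": 0, "rz": 0}]'

```text
time_s: 17.23
tool_pos: [537.4, -116.0, 10.8]
orientation: [0.042, 0.999, 0.0, -0.002]
wrist_force: [-7.1, -0.1, 4.2]
opening: 50.3
grasp_force: 3.6
```

The back stop is felt (force rises, no travel). I'll retract, lift, and look while going to the gate side.

Emit:
carry_out --targets '[{"jaw": 0.41, "x": 0.01, "y": 0, "z": 0, "rx": 0, "ry": 0, "rz": 0}, {"jaw": 0.41, "x": 0.05, "y": 0, "z": 0, "rx": 0, "ry": 0, "rz": 0}, {"jaw": 0.41, "x": 0.05, "y": 0, "z": -0.08, "rx": 0, "ry": 0, "rz": 0}, {"jaw": 0.7, "x": 0.05, "y": 0, "z": -0.16, "rx": 0, "ry": 0, "rz": 0.04}, {"jaw": 1, "x": 0.05, "y": -0.06, "z": -0.22, "rx": 0, "ry": 0, "rz": 0.08}, {"jaw": 1, "x": 0.03, "y": -0.14, "z": -0.22, "rx": 0, "ry": 0, "rz": 0.12}, {"jaw": 1, "x": 0.01, "y": -0.22, "z": -0.22, "rx": 0, "ry": 0, "rz": 0.16}, {"jaw": 1, "x": 0, "y": -0.3, "z": -0.22, "rx": 0, "ry": 0, "rz": 0.2}]'

```text
time_s: 17.9
tool_pos: [529.2, -268.2, 123.0]
orientation: [0.349, 0.937, -0.0, 0.003]
wrist_force: [1.3, 0.3, -0.2]
opening: 0.2
grasp_force: 0.0
```

```bash
python3 -c "
from h import *
crop('side','s4',225,150,200,150,4)
goal(47,-180,120,0)"
```

```text
shift [-0.0204 -0.038   0.005 ] turn [0.001  0.0034 0.2968] dist 21.7 F [ 2.9 -6.2  1. ] open -0.2 t 17.95
tcp loader 50.1 -158.6 z 122.4
```

View pics/s4.png

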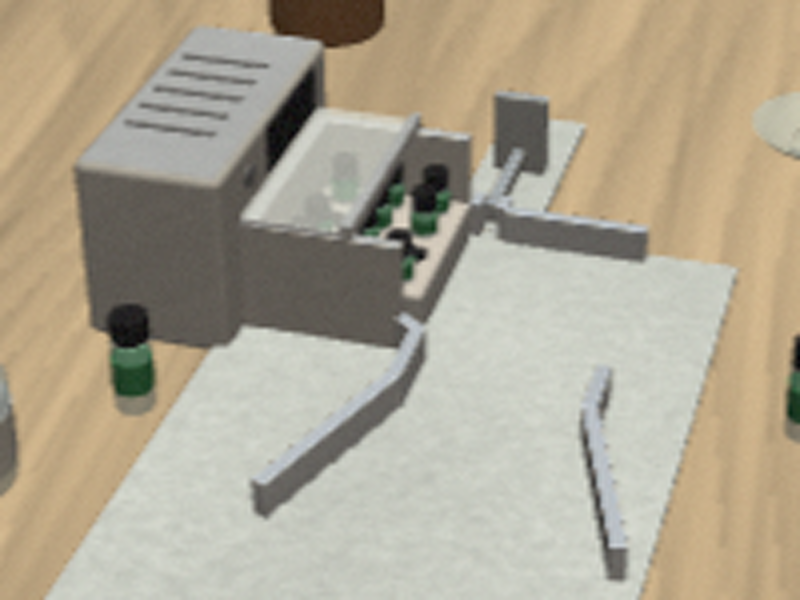

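The rack is in the bay with its rear edge just outside the walls (crop about (440,265)) and square to them. The gate is open and its tab at (520,130) is free. Next the gate.

Emit:
carry_out --targets '[{"jaw": 1, "x": -0.02, "y": -0.04, "z": 0, "rx": 0.001, "ry": 0.003, "rz": 0.297}, {"jaw": 1, "x": -0.02, "y": -0.04, "z": 0, "rx": 0.001, "ry": 0.003, "rz": 0.297}, {"jaw": 1, "x": -0.02, "y": -0.04, "z": 0, "rx": 0.001, "ry": 0.003, "rz": 0.297}, {"jaw": 1, "x": -0.02, "y": -0.04, "z": 0, "rx": 0.001, "ry": 0.003, "rz": 0.297}, {"jaw": 1, "x": -0.02, "y": -0.04, "z": 0, "rx": 0.001, "ry": 0.003, "rz": 0.297}, {"jaw": 1, "x": -0.02, "y": -0.04, "z": 0, "rx": 0.001, "ry": 0.003, "rz": 0.297}, {"jaw": 1, "x": -0.02, "y": -0.04, "z": 0, "rx": 0.001, "ry": 0.003, "rz": 0.297}, {"jaw": 1, "x": -0.02, "y": -0.04, "z": 0, "rx": 0.001, "ry": 0.003, "rz": 0.297}]'

```text
time_s: 18.62
tool_pos: [522.2, -287.7, 121.2]
orientation: [0.733, 0.68, 0.001, -0.004]
wrist_force: [-1.0, -0.4, 0.1]
opening: 0.0
grasp_force: 0.0
```

```bash
python3 -c "
from h import *
goal(47,-180,30,0)"
```

```text
shift [-0.0197  0.0068  0.1822] turn [-0.0015 -0.0019  0.0035] dist 91.7 F [-1.  -0.4  0.1] open 0.0 t 18.6167
tcp loader 43.9 -170.8 z 121.2
```

Emit:
carry_out --targets '[{"jaw": 1, "x": -0.02, "y": 0.006, "z": 0, "rx": -0.001, "ry": -0.002, "rz": 0.003}, {"jaw": 1, "x": -0.02, "y": 0.006, "z": 0.06, "rx": -0.001, "ry": -0.002, "rz": 0.003}, {"jaw": 1, "x": -0.02, "y": 0.006, "z": 0.12, "rx": -0.001, "ry": -0.002, "rz": 0.003}, {"jaw": 1, "x": -0.02, "y": 0.006, "z": 0.182, "rx": -0.001, "ry": -0.002, "rz": 0.003}, {"jaw": 1, "x": -0.02, "y": 0.006, "z": 0.182, "rx": -0.001, "ry": -0.002, "rz": 0.003}, {"jaw": 1, "x": -0.006, "y": 0.006, "z": 0.182, "rx": -0.001, "ry": -0.002, "rz": 0.003}, {"jaw": 1, "x": 0.008, "y": 0.006, "z": 0.182, "rx": -0.001, "ry": -0.002, "rz": 0.003}]'

```text
time_s: 19.2
tool_pos: [525.0, -283.6, 31.3]
orientation: [0.735, 0.678, -0.001, -0.0]
wrist_force: [1.0, 1.1, 0.4]
opening: 0.1
grasp_force: 0.0
```

```bash
python3 -c "
from h import *
goal(47,-93,30,0)"
```

```text
shift [0.1469 0.0023 0.0025] turn [-0.0006  0.0002  0.0021] dist 73.4 F [1.  1.1 0.4] open 0.1 t 19.2
tcp loader 46.3 -166.4 z 31.3
```

Push +y (tool +x), 3 mm per row.

Emit:
carry_out --targets '[{"jaw": 1, "x": 0.006, "y": 0, "z": 0, "rx": 0, "ry": 0, "rz": 0}, {"jaw": 1, "x": 0.012, "y": 0, "z": 0, "rx": 0, "ry": 0, "rz": 0}, {"jaw": 1, "x": 0.018, "y": 0, "z": 0, "rx": 0, "ry": 0, "rz": 0}, {"jaw": 1, "x": 0.024, "y": 0, "z": 0, "rx": 0, "ry": 0, "rz": 0}, {"jaw": 1, "x": 0.03, "y": 0, "z": 0, "rx": 0, "ry": 0, "rz": 0}, {"jaw": 1, "x": 0.036, "y": 0, "z": 0, "rx": 0, "ry": 0, "rz": 0}, {"jaw": 1, "x": 0.042, "y": 0, "z": 0, "rx": 0, "ry": 0, "rz": 0}, {"jaw": 1, "x": 0.048, "y": 0, "z": 0, "rx": 0, "ry": 0, "rz": 0}]'

```text
time_s: 19.87
tool_pos: [526.2, -259.3, 30.3]
orientation: [0.735, 0.678, -0.001, -0.001]
wrist_force: [0.3, -1.6, 0.6]
opening: 0.2
grasp_force: 0.9
```

Emit:
carry_out --targets '[{"jaw": 1, "x": 0.006, "y": 0, "z": 0, "rx": 0, "ry": 0, "rz": 0}, {"jaw": 1, "x": 0.012, "y": 0, "z": 0, "rx": 0, "ry": 0, "rz": 0}, {"jaw": 1, "x": 0.018, "y": 0, "z": 0, "rx": 0, "ry": 0, "rz": 0}, {"jaw": 1, "x": 0.024, "y": 0, "z": 0, "rx": 0, "ry": 0, "rz": 0}, {"jaw": 1, "x": 0.03, "y": 0, "z": 0, "rx": 0, "ry": 0, "rz": 0}, {"jaw": 1, "x": 0.036, "y": 0, "z": 0, "rx": 0, "ry": 0, "rz": 0}, {"jaw": 1, "x": 0.042, "y": 0, "z": 0, "rx": 0, "ry": 0, "rz": 0}, {"jaw": 1, "x": 0.048, "y": 0, "z": 0, "rx": 0, "ry": 0, "rz": 0}]'

```text
time_s: 20.53
tool_pos: [527.9, -234.8, 29.9]
orientation: [0.735, 0.678, -0.001, -0.001]
wrist_force: [1.1, -1.5, 0.6]
opening: -0.3
grasp_force: 0.9
```

```bash
python3 -c "
from h import *
goal(47,-93,30,0)"
```

```text
shift [ 0.0491  0.0044 -0.0001] turn [-0.0011 -0.0002  0.0021] dist 24.6 F [ 1.1 -1.5  0.6] open -0.3 t 20.5333
tcp loader 45.0 -117.5 z 29.9
```

Emit:
carry_out --targets '[{"jaw": 1, "x": 0.005, "y": 0, "z": 0, "rx": 0, "ry": 0, "rz": 0}, {"jaw": 1, "x": 0.01, "y": 0, "z": 0, "rx": 0, "ry": 0, "rz": 0}, {"jaw": 1, "x": 0.015, "y": 0, "z": 0, "rx": 0, "ry": 0, "rz": 0}, {"jaw": 1, "x": 0.02, "y": 0, "z": 0, "rx": 0, "ry": 0, "rz": 0}, {"jaw": 1, "x": 0.025, "y": 0, "z": 0, "rx": 0, "ry": 0, "rz": 0}, {"jaw": 1, "x": 0.03, "y": 0, "z": 0, "rx": 0, "ry": 0, "rz": 0}, {"jaw": 1, "x": 0.034, "y": 0, "z": 0, "rx": 0, "ry": 0, "rz": 0}, {"jaw": 1, "x": 0.038, "y": 0, "z": 0, "rx": 0, "ry": 0, "rz": 0}]'

```text
time_s: 21.2
tool_pos: [529.3, -215.9, 29.9]
orientation: [0.735, 0.678, -0.001, -0.002]
wrist_force: [1.3, -2.3, 0.2]
opening: 0.3
grasp_force: 0.8
```

Emit:
carry_out --targets '[{"jaw": 1, "x": 0.002, "y": 0, "z": 0, "rx": 0, "ry": 0, "rz": 0}, {"jaw": 1, "x": 0.004, "y": 0, "z": 0, "rx": 0, "ry": 0, "rz": 0}, {"jaw": 1, "x": 0.006, "y": 0, "z": 0, "rx": 0, "ry": 0, "rz": 0}, {"jaw": 1, "x": 0.008, "y": 0, "z": 0, "rx": 0, "ry": 0, "rz": 0}]'

```text
time_s: 21.53
tool_pos: [529.6, -212.1, 30.0]
orientation: [0.735, 0.678, -0.001, -0.002]
wrist_force: [1.4, -1.1, -0.7]
opening: -0.1
grasp_force: 0.8
```

Emit:
carry_out --targets '[{"jaw": 1, "x": 0.002, "y": 0, "z": 0, "rx": 0, "ry": 0, "rz": 0}, {"jaw": 1, "x": 0.004, "y": 0, "z": 0, "rx": 0, "ry": 0, "rz": 0}, {"jaw": 1, "x": 0.004, "y": 0, "z": 0, "rx": 0, "ry": 0, "rz": 0}]'

```text
time_s: 21.78
tool_pos: [529.7, -210.8, 30.0]
orientation: [0.735, 0.678, -0.002, -0.001]
wrist_force: [0.4, -5.0, -1.6]
opening: -0.2
grasp_force: 2.3
```

Emit:
carry_out --targets '[{"jaw": 1, "x": 0.002, "y": 0, "z": 0, "rx": 0, "ry": 0, "rz": 0}, {"jaw": 1, "x": 0.004, "y": 0, "z": 0, "rx": 0, "ry": 0, "rz": 0}, {"jaw": 1, "x": 0.004, "y": 0, "z": 0, "rx": 0, "ry": 0, "rz": 0}, {"jaw": 1, "x": 0.004, "y": 0, "z": 0, "rx": 0, "ry": 0, "rz": 0}]'

```text
time_s: 22.12
tool_pos: [529.7, -210.7, 30.0]
orientation: [0.735, 0.678, -0.003, -0.0]
wrist_force: [-2.1, -11.1, -2.1]
opening: -0.2
grasp_force: 5.1
```

Emit:
carry_out --targets '[{"jaw": 1, "x": -0.01, "y": 0, "z": 0, "rx": 0, "ry": 0, "rz": 0}, {"jaw": 1, "x": -0.05, "y": 0, "z": 0, "rx": 0, "ry": 0, "rz": 0}, {"jaw": 1, "x": -0.1, "y": 0, "z": -0.03, "rx": 0, "ry": 0, "rz": 0}, {"jaw": 1, "x": -0.16, "y": 0, "z": -0.1, "rx": 0, "ry": 0, "rz": 0}, {"jaw": 1, "x": -0.16, "y": 0, "z": -0.16, "rx": 0, "ry": 0, "rz": 0}, {"jaw": 1, "x": -0.16, "y": 0, "z": -0.2, "rx": 0, "ry": 0, "rz": 0}, {"jaw": 1, "x": -0.16, "y": 0, "z": -0.2, "rx": 0, "ry": 0, "rz": 0}]'

```text
time_s: 22.7
tool_pos: [526.0, -289.7, 135.0]
orientation: [0.735, 0.678, 0.0, 0.002]
wrist_force: [0.8, 1.1, 0.5]
opening: -0.0
grasp_force: 0.0
```

```bash
python3 -c "
from h import *
crop('side','s5',225,150,200,150,4)"
```

```text
(no output)
```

View pics/s5.png

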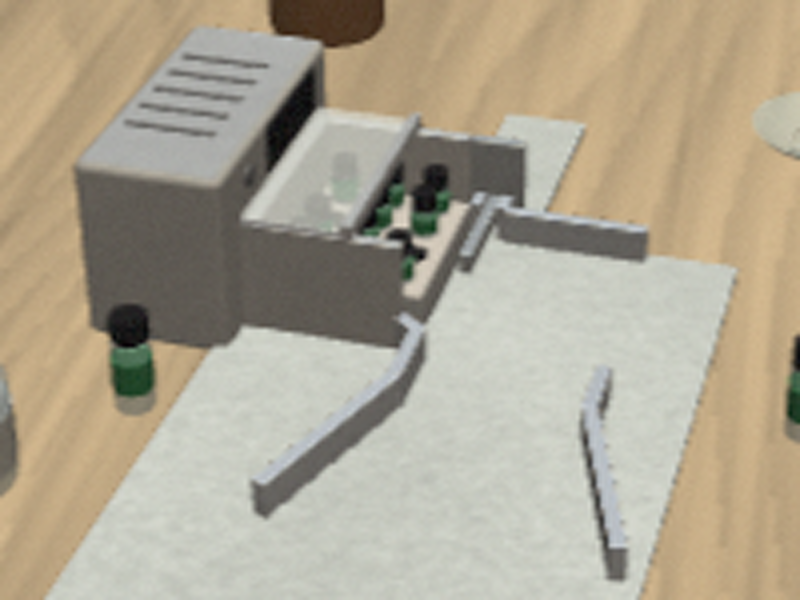

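The gate bar, tip at crop (467,265), now lies across the bay mouth behind the unmoved rack. The bystanders in view are in place and the arm is clear.

```bash
python3 -c "
from workcell import finish_job
print(finish_job())"
```

```text
the job is handed in; nothing more can be done
None
```

The rack is home against the back stop, the gate is closed behind it, and the job was handed in at about 23 s with stop-contact forces of about 11 N or less; no verdict was returned.

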